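# Lay out flint blades by length

### The job

Lay the four loose flint blades out on the blue mats in order of length, one to a mat: the longest on the mat next to the red-topped post, then ever shorter, ending with the shortest on the mat farthest from the post. Set each blade down gently, without dropping it, flat and centred on its mat, ridge up, pointing along the mat's length (either way round). Leave the round brown core standing where it is.

Things in the scene. Friction and masses are not known exactly. Their poses are not given: they have to be found in the camera images.
- flint_longest: Longest of the four loose flint blades: cream-yellow stone, 96 mm long, 34 mm wide, flat underneath, 17 mm high at its ridge; lies flat on the table, ridge up. Origin: centre of its underside; x along its length, y across its width, z up. The middle 48 mm of its length has parallel upright sides, 11 mm high, good to grip across the width. 20 to 120 g.
- flint_second: Second longest of the four loose flint blades: honey-brown stone, 78 mm long, 32 mm wide, flat underneath, 17 mm high at its ridge; lies flat on the table, ridge up. Origin: centre of its underside; x along its length, y across its width, z up. The middle 39 mm of its length has parallel upright sides, 11 mm high, good to grip across the width. 20 to 120 g.
- flint_third: Third longest of the four loose flint blades: grey stone, 60 mm long, 30 mm wide, flat underneath, 17 mm high at its ridge; lies flat on the table, ridge up. Origin: centre of its underside; x along its length, y across its width, z up. The middle 30 mm of its length has parallel upright sides, 11 mm high, good to grip across the width. 20 to 120 g.
- flint_shortest: Shortest of the four loose flint blades: russet-red stone, 42 mm long, 28 mm wide, flat underneath, 17 mm high at its ridge; lies flat on the table, ridge up. Origin: centre of its underside; x along its length, y across its width, z up. The middle 21 mm of its length has parallel upright sides, 11 mm high, good to grip across the width. 20 to 120 g.
- mat_a: One of four like dark-blue mats, 108 x 46 x 3 mm, fixed side by side in one row at 85 mm centres, lengths across the row, on a plywood board 12 mm thick. Its place in the row differs from start to start. Origin: centre of its underside, 12 mm above the table (its top: 15 mm); x along its length, y along the row, z up.
- mat_b: One of four like dark-blue mats, 108 x 46 x 3 mm, fixed side by side in one row at 85 mm centres, lengths across the row, on a plywood board 12 mm thick. Its place in the row differs from start to start. Origin: centre of its underside, 12 mm above the table (its top: 15 mm); x along its length, y along the row, z up.
- mat_c: One of four like dark-blue mats, 108 x 46 x 3 mm, fixed side by side in one row at 85 mm centres, lengths across the row, on a plywood board 12 mm thick. Its place in the row differs from start to start. Origin: centre of its underside, 12 mm above the table (its top: 15 mm); x along its length, y along the row, z up.
- mat_d: One of four like dark-blue mats, 108 x 46 x 3 mm, fixed side by side in one row at 85 mm centres, lengths across the row, on a plywood board 12 mm thick. Its place in the row differs from start to start. Origin: centre of its underside, 12 mm above the table (its top: 15 mm); x along its length, y along the row, z up.
- post: Fixed square wooden post with a red top, 24 x 24 mm, 40 mm high, standing on the plywood board at one end of the row of mats, 80 mm from the centre of the nearest mat (at the other end lies a flat black-and-white scale bar, 4 mm thick). Which end differs from start to start. Origin: centre of its underside, 12 mm above the table.
- core: Bystander: loose dark-brown round flint core, about 54 mm across and 42 mm high, standing on the table among the blades. Leave it alone. Origin: centre of its underside.
Not all that is in view belongs to the job. Leave any turquoise look-alike of the flint_longest alone. What is shaped like the flint_shortest but green is not meant.

How it is judged:
At the end, for the whole second after the job is handed in: Each blade lies flat on its own mat, ridge up, centre within 15 mm of the mat's centre and its length within 0.26 rad (15 degrees) of the mat's, in order of length from the post (longest nearest); all blades are released and at rest, and the core is within 20 mm of its starting place ((horizontal distance between flint_longest and mat_a below 0.015 m or horizontal distance between flint_longest and mat_b below 0.015 m or horizontal distance between flint_longest and mat_c below 0.015 m or horizontal distance between flint_longest and mat_d below 0.015 m) and horizontal distance between flint_longest and post between 0.05 and 0.11 m and z of flint_longest in the frame of mat_a between 0 and 0.008 m and angle between the x axis of each of flint_longest, flint_second, flint_third, flint_shortest and the x axis of mat_a, either way round below 0.26 rad and angle between each of flint_longest, flint_second, flint_third, flint_shortest's own z axis and vertical below 0.15 rad and linear speed of each of flint_longest, flint_second, flint_third, flint_shortest below 0.02 m/s and contact force between the fingers and flint_longest below 0.1 N and (horizontal distance between flint_second and mat_a below 0.015 m or horizontal distance between flint_second and mat_b below 0.015 m or horizontal distance between flint_second and mat_c below 0.015 m or horizontal distance between flint_second and mat_d below 0.015 m) and horizontal distance between flint_second and post between 0.135 and 0.195 m and z of flint_second in the frame of mat_a between 0 and 0.008 m and contact force between the fingers and flint_second below 0.1 N and (horizontal distance between flint_third and mat_a below 0.015 m or horizontal distance between flint_third and mat_b below 0.015 m or horizontal distance between flint_third and mat_c below 0.015 m or horizontal distance between flint_third and mat_d below 0.015 m) and horizontal distance between flint_third and post between 0.22 and 0.28 m and z of flint_third in the frame of mat_a between 0 and 0.008 m and contact force between the fingers and flint_third below 0.1 N and (horizontal distance between flint_shortest and mat_a below 0.015 m or horizontal distance between flint_shortest and mat_b below 0.015 m or horizontal distance between flint_shortest and mat_c below 0.015 m or horizontal distance between flint_shortest and mat_d below 0.015 m) and horizontal distance between flint_shortest and post between 0.305 and 0.365 m and z of flint_shortest in the frame of mat_a between 0 and 0.008 m and contact force between the fingers and flint_shortest below 0.1 N and distance of core from where it was at the start of the episode below 0.02 m); the robot touches nothing.
It fails at once if the longest blade is dropped or thrown: it moves faster than 0.9 m/s (a fall of about 40 mm) with no finger on it (linear speed of flint_longest above 0.9 m/s and contact force between the fingers and flint_longest below 0.05 N).
It fails at once if the second longest blade is dropped or thrown: it moves faster than 0.9 m/s (a fall of about 40 mm) with no finger on it (linear speed of flint_second above 0.9 m/s and contact force between the fingers and flint_second below 0.05 N).
It fails at once if the third longest blade is dropped or thrown: it moves faster than 0.9 m/s (a fall of about 40 mm) with no finger on it (linear speed of flint_third above 0.9 m/s and contact force between the fingers and flint_third below 0.05 N).
It fails at once if the shortest blade is dropped or thrown: it moves faster than 0.9 m/s (a fall of about 40 mm) with no finger on it (linear speed of flint_shortest above 0.9 m/s and contact force between the fingers and flint_shortest below 0.05 N).
It fails at once if the round core is pushed more than 20 mm from its place (distance of core from where it was at the start of the episode above 0.02 m).
It also fails if it takes over 93 s, if anything falls off the work surface, if the arm or the gripper's body presses on something with over 40 N, if the wrist force passes 120 N, or if a joint passes its speed limit or range.

### The arm

A 6-joint arm with a two-finger parallel gripper is mounted at the origin on the work surface. World frame = base frame: x ahead of the robot, y to its left, z up, the work surface at z = 0. Lengths are in m, angles in rad, forces in N, time in s.
With the tool pointing down it reaches from about 0.35 to 0.8 m from the base axis. Payload 7.3 kg.
Tool frame: the origin (TCP) lies at the very end of the fingers, on their centre line; the grasp point (between the pads) lies 19 mm behind it; z points along the fingers, y is the line along which they close (so a half turn about z gives the same grasp; the last joint's range is limited). The gripper opens to 85 mm and grips with 20 to 120 N. Pads are 22 mm wide; open, the fingers measure 114 mm over their backs; the gripper's body (76 mm by 85 mm) begins 54 mm behind the grasp point. The pads swing forward as they close: fully open they stand 13 mm farther back than shut.
Start: joints at [-1.255, 0.342, 1.524, -0, 1.275, -0.146], TCP at [0.234, -0.47, 0.204] pointing down, gripper open.
Joint ranges: [-2.53, 2.53], [-0.77, 2.02], [0.04, 2.7], [-1, 4.14], [0.28, 2.66], [-3.11, 3.11]. Speed limits (rad/s): [2.57, 2.57, 3.14, 3.14, 3.14, 3.14].

### API

Orientations are given as [roll, pitch, yaw] about the fixed x, y, z axes, in that order (R = Rz(yaw) Ry(pitch) Rx(roll)).
In Python, from station import ctrl, eyes, monitor gives the robot as it stands. The module is installed in compiled form; this text tells all that it offers. Calls block until the motion is done:
- ctrl.movep(position, orientation): joint-space move of the TCP to a pose.
- ctrl.line_to(position, v=0.15, rotation=None): straight line of the TCP; rotation=None keeps the orientation; v is the mean speed in m/s.
- ctrl.goto_joints(angles): joint-space move.
- ctrl.gripper_to(opening, force=None): opening from 0.0 (shut) to 1.0 (fully open); force is the grip in N (None keeps the last); returns when the fingers have stopped.
- ctrl.hold(seconds).
- ctrl.inverse_kinematics(position, orientation): joint angles nearest the present ones, or None.
- eyes.read_camera(name): name is "scene" or "top" or "wrist"; returns the picture (480x640x3 uint8, red, green, blue); there is no depth.
- eyes.camera_params(name): a dict with "intrinsics" (3x3 intrinsics, pixels), "xyz" and "rotation" of the camera in the world; the wrist camera has in their place "mount" (4x4, takes a point from camera to tool coordinates, whose origin is the TCP and whose axes are the flange's). Camera axes: x right, y down, z forward; pixel columns grow to the right and rows downward; lengths in m; the calibration is good to about 2 mm. The wrist camera is an equidistant fisheye: a pixel r from the principal point sees the ray r / f radians off the axis. A picture is of the moment at which its call begins: read the wrist's pose just before it. camera_params takes no time and is no camera call.
A pose or a line that the arm cannot do raises ctrl.MotionError and nothing moves.
- ctrl.hand_in(): hands the job in; it is judged then, once.
Readings, each from a call of its own:
- monitor.read_time_s(): time.
- monitor.read_qpos(): joint angles.
- monitor.read_qd(): joint speeds.
- monitor.read_joint_torque(): joint torques, N m.
- monitor.read_position(): TCP position.
- monitor.read_eef_rot(): TCP orientation.
- monitor.read_contact_force(): force on the tool from outside, world axes, zero at the start.
- monitor.read_ft_torque(): the same for the moment, N m.
- monitor.read_opening(): opening from 0.0 (shut) to 1.0 (fully open).
- monitor.read_grip_force(): force on a finger pad.
Only numpy, scipy, OpenCV 4.12 (cv2) and the standard library are available. Lean on these libraries where they do the work, as an engineer would, in place of code of your own. Each camera call takes 0.05 s, during which the arm holds its last target. There are 200 camera calls.

## Working session

There is one attempt and no reset: what is moved stays moved. The work goes in short steps, each a Python script; the robot and the scene stay as the last script left them, time stands still between calls to the robot, and variables do not carry over. Pictures are saved under pics/ and viewed, at most 14 in all, crops included, and the job is handed in when it is done.

```bash
mkdir -p pics
python3 - <<'E'
from station import ctrl, eyes, monitor
import cv2, numpy as np
np.set_printoptions(precision=4,suppress=True)
for n in ["top","scene"]:
    im=eyes.read_camera(n); cv2.imwrite(f"pics/{n}0.png",im[:,:,::-1]); print(n,eyes.camera_params(n))
print(eyes.camera_params("wrist"))
print(monitor.read_time_s(),monitor.read_position(),monitor.read_eef_rot())
E
```

```text
top {'intrinsics': array([[475.8182,   0.    , 314.6173],
       [  0.    , 475.8182, 237.1435],
       [  0.    ,   0.    ,   1.    ]]), 'xyz': array([ 0.3989, -0.0565,  0.8875]), 'rotation': array([-2.9631,  0.0099, -1.5928])}
scene {'intrinsics': array([[566.9592,   0.    , 317.9313],
       [  0.    , 566.9592, 246.8624],
       [  0.    ,   0.    ,   1.    ]]), 'xyz': array([ 1.295 , -0.4817,  0.8727]), 'rotation': array([-2.3283,  0.0083,  1.0468])}
{'intrinsics': array([[371.6483,   0.    , 325.5541],
       [  0.    , 371.6483, 243.0077],
       [  0.    ,   0.    ,   1.    ]]), 'mount': array([[ 0.0007, -0.959 , -0.2834,  0.0715],
       [ 1.    ,  0.0007,  0.0001,  0.0001],
       [ 0.0001, -0.2834,  0.959 , -0.1701],
       [ 0.    ,  0.    ,  0.    ,  1.    ]])}
0.1 [ 0.2338 -0.4696  0.2032] [-3.1402 -0.0002  0.4618]
```

View pics/top0.png

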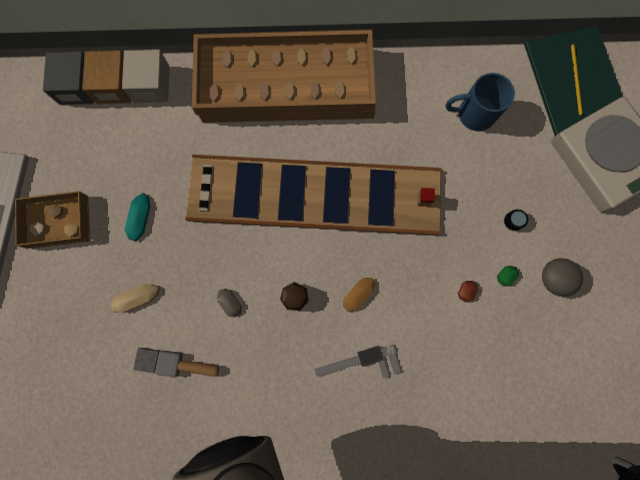

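View pics/scene0.png

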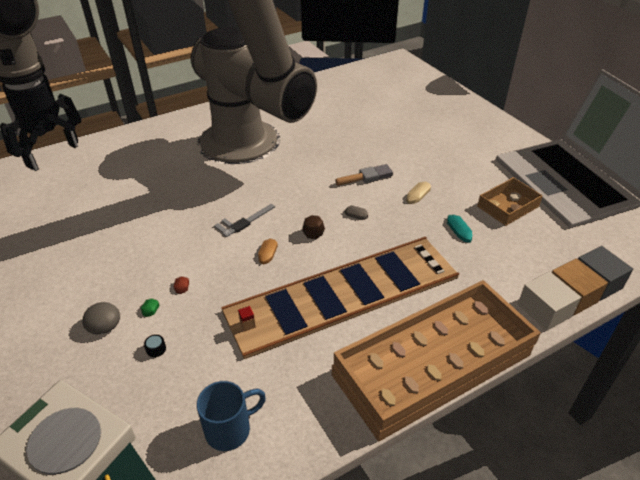

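The top view shows the post at (427,196) and the mats at (382,197), (337,195), (292,193) and (248,190). The blades are cream (135,298), honey (359,294), grey (229,302) and red (468,291), with the core at (294,297). The decoys are turquoise (137,217) and green (508,276). The scene view shows the same objects: red (181,285), honey (268,250), grey (356,212), cream (418,191).

Run:
```python
import cv2
a=cv2.imread('pics/top0.png');b=cv2.imread('pics/scene0.png')
c=lambda im,x,y,w,h,s:cv2.resize(im[y:y+h,x:x+w],None,fx=s,fy=s,interpolation=cv2.INTER_CUBIC)
def tile(im,pts,w,h,s):
    return cv2.hconcat([c(im,x-w//2,y-h//2,w,h,s) for x,y in pts])
t=cv2.vconcat([tile(a,[(135,298),(229,302),(359,294),(468,291)],50,50,4),tile(b,[(418,191),(356,212),(268,250),(181,285)],50,50,4)])
cv2.imwrite('pics/tiles.png',t)
```

```text
(no output)
```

View pics/tiles.png

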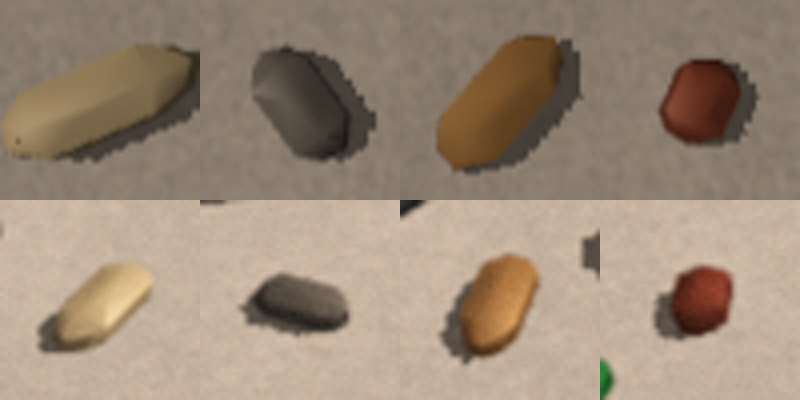

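Tile outlines, taking the midpoint of the two ends. Top view: cream (134.5,297.2), grey (229.2,302.8), honey (358.8,294.7), red (468,291.2). Scene view: cream (419.2,192.5), grey (356.5,212.5), honey (268,251.2), red (181.5,285). The axis of the red blade isn't clear here, so I'll use the wrist camera for it.

```bash
cat > h.py <<'E'
from station import ctrl, eyes, monitor
import cv2, numpy as np
from scipy.spatial.transform import Rotation as R
np.set_printoptions(precision=4,suppress=True)
def ray(cam,px,pose=None):
    p=eyes.camera_params(cam);K=p["intrinsics"]
    d=np.array([(px[0]-K[0,2])/K[0,0],(px[1]-K[1,2])/K[1,1],1.])
    if cam!="wrist": return np.array(p["xyz"]),R.from_euler("xyz",p["rotation"]).apply(d)
    th=np.hypot(d[0],d[1]); d=np.array([*(d[:2]*np.sinc(th/np.pi)),np.cos(th)])
    M=p["mount"];Rt=R.from_euler("xyz",pose[1])
    return pose[0]+Rt.apply(M[:3,3]),Rt.apply(M[:3,:3]@d)
def plane(cam,px,z,pose=None):
    o,d=ray(cam,px,pose);return o+d*(z-o[2])/d[2]
def tri(*rs):
    A=np.zeros((3,3));b=np.zeros(3)
    for o,d in rs:
        d=d/np.linalg.norm(d);P=np.eye(3)-np.outer(d,d);A+=P;b+=P@o
    x=np.linalg.solve(A,b)
    return x,[np.linalg.norm(np.cross(x-o,d/np.linalg.norm(d))) for o,d in rs]
def pose(): return np.array(monitor.read_position()),np.array(monitor.read_eef_rot())
def rect(cam,mask,z,p=None):
    """project mask contour on plane z; centre, long axis angle, size"""
    cs=cv2.findContours(mask.astype(np.uint8),cv2.RETR_EXTERNAL,cv2.CHAIN_APPROX_NONE)[0]
    c=max(cs,key=cv2.contourArea)[:,0]
    w=np.array([plane(cam,q,z,p)[:2] for q in c],np.float32)
    (cx,cy),_,_=cv2.minAreaRect(w*1000)
    bx=cv2.boxPoints(cv2.minAreaRect(w*1000)); e=[bx[1]-bx[0],bx[2]-bx[1]]
    e.sort(key=np.linalg.norm); a=np.arctan2(e[1][1],e[1][0])
    a=(a+np.pi/2)%np.pi-np.pi/2
    return np.array([cx,cy])/1000,a,[np.linalg.norm(v) for v in e]
E
python3 - <<'E'
from h import *
T=dict(cream=(134.5,297.2),grey=(229.2,302.8),honey=(358.8,294.7),red=(468,291.2),post=(427,195))
S=dict(cream=(419.2,192.5),grey=(356.5,212.5),honey=(268,251.2),red=(181.5,285),post=(246,314))
for k in T: print(k,*tri(ray("top",T[k]),ray("scene",S[k])),plane("top",T[k],.008))
print("core",plane("top",(294,297),.04))
E1=dict(cream=((112,306.7),(157,287.5)),grey=((221,291.5),(237.5,315)),honey=((370.2,279.5),(346.5,309)))
for k,(a,b) in E1.items():
    p,q=plane("top",a,.008),plane("top",b,.008);print(k,(p+q)/2,np.linalg.norm(p-q),np.arctan2(*(p-q)[1::-1]))
im=cv2.cvtColor(cv2.imread("pics/top0.png"),cv2.COLOR_BGR2HSV).astype(int);b=cv2.imread("pics/top0.png").astype(int)
m=(b[:,:,0]>b[:,:,2]+12)
for x,y in[(382,197),(337,195),(292,193),(248,190)]:
    k=np.zeros_like(m);k[y-34:y+35,x-20:x+21]=1;print(rect("top",m&k,.015))
E
```

```text
cream [0.4536 0.2852 0.0038] [np.float64(0.00048793449406070964), np.float64(0.0004879344940607913)] [0.4532 0.2831 0.008 ]
grey [0.4395 0.1096 0.004 ] [np.float64(0.0007073492643556493), np.float64(0.0007073492643557322)] [0.439  0.1082 0.008 ]
honey [ 0.4491 -0.1301  0.0013] [np.float64(0.0006315484695258591), np.float64(0.0006315484695259339)] [ 0.4484 -0.1301  0.008 ]
red [ 0.4507 -0.3317  0.0031] [np.float64(0.00025275284052346243), np.float64(0.00025275284052340513)] [ 0.4503 -0.3304  0.008 ]
post [ 0.6243 -0.2588  0.0443] [np.float64(0.0004429468006811077), np.float64(0.00044294680068116725)] [ 0.6342 -0.2671  0.008 ]
core [ 0.4452 -0.0126  0.04  ]
cream [0.4534 0.283  0.008 ] 0.08819387938453027 1.9584298232695696
grey [0.4383 0.1082 0.008 ] 0.05324703244832386 0.6158989334220987
honey [ 0.4494 -0.1294  0.008 ] 0.0697965024286065 -0.7110489798685152
(array([ 0.6307, -0.1789]), np.float32(-0.08127391), [np.float32(43.45861), np.float32(105.57947)])
(array([ 0.6377, -0.0944]), np.float32(-0.084201455), [np.float32(43.174103), np.float32(105.51935)])
(array([ 0.6446, -0.0098]), np.float32(-0.080055475), [np.float32(43.21158), np.float32(105.572495)])
(array([0.6515, 0.0747]), np.float32(-0.08046079), [np.float32(43.466244), np.float32(105.52291)])
```

Run:
```python
from h import *
ctrl.movep([.451,-.331,.20],[np.pi,0,0.46]); ims=[]
for i,z in enumerate((.20,.10)):
    if i: ctrl.line_to([.451,-.331,z],v=.2)
    p=pose(); im=eyes.read_camera("wrist")[:,:,::-1].copy(); ims.append(im)
    np.save(f"pics/p{i}.npy",np.r_[p[0],p[1]]); cv2.imwrite(f"pics/wr{i}.png",im); print(p)
cv2.imwrite("pics/wr.png",cv2.hconcat([cv2.resize(i,(400,300)) for i in ims]))
print(monitor.read_time_s(),monitor.read_contact_force())
```

```text
(array([ 0.4503, -0.3317,  0.1999]), array([-3.1416,  0.0006,  0.4595]))
(array([ 0.4511, -0.332 ,  0.1009]), array([ 3.1403, -0.0004,  0.4589]))
1.8583 [-1.3622  0.4623 -0.1625]
```

View pics/wr.png

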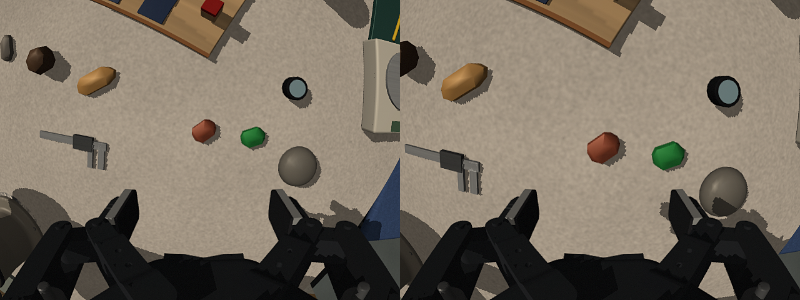

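The wrist views show red at about (203,131) in the left half and (603,148) in the right half, with green to its right. I'll zoom in on red and measure it in both.

Run:
```python
from h import *
tiles=[];rs=[];ps=[]
for i,(x,y) in enumerate([(325,209),(325,237)]):
    im=cv2.imread(f"pics/wr{i}.png");q=np.load(f"pics/p{i}.npy");p=(q[:3],q[3:])
    b=im.astype(int);m=(b[:,:,2]>1.6*b[:,:,1]);k=np.zeros_like(m);k[y-40:y+40,x-45:x+40]=1
    for z in(.0,.008):print(z,rect("wrist",m&k,z,p))
    ys,xs=np.nonzero(m&k);rs.append(ray("wrist",(xs.mean(),ys.mean()),p));print(xs.mean(),ys.mean())
    tiles.append(cv2.resize(im[y-40:y+40,x-40:x+40],(400,400),interpolation=cv2.INTER_CUBIC))
    print(q)
print(tri(*rs), tri(*rs,ray("top",(468,291.2))))
cv2.imwrite("pics/redz.png",cv2.hconcat(tiles))
```

```text
0.0 (array([ 0.4488, -0.3332]), np.float32(-0.48517692), [np.float32(29.788671), np.float32(40.900043)])
0.008 (array([ 0.4502, -0.3325]), np.float32(-0.48517716), [np.float32(29.144588), np.float32(40.0157)])
325.9175879396985 208.9286432160804
[ 0.4503 -0.3317  0.1999 -3.1416  0.0006  0.4595]
0.0 (array([ 0.4482, -0.3336]), np.float32(-0.49660695), [np.float32(30.807676), np.float32(42.221592)])
0.008 (array([ 0.4502, -0.3326]), np.float32(-0.4966067), [np.float32(29.898209), np.float32(40.97527)])
325.1025917926566 235.866090712743
[ 0.4511 -0.332   0.1009  3.1403 -0.0004  0.4589]
(array([ 0.4497, -0.3326,  0.0056]), [np.float64(3.658080449364894e-05), np.float64(3.65808044936979e-05)]) (array([ 0.4499, -0.3323,  0.0049]), [np.float64(0.00046205244647516973), np.float64(0.0005355343716966606), np.float64(0.0009960690953492552)])
```

View pics/redz.png

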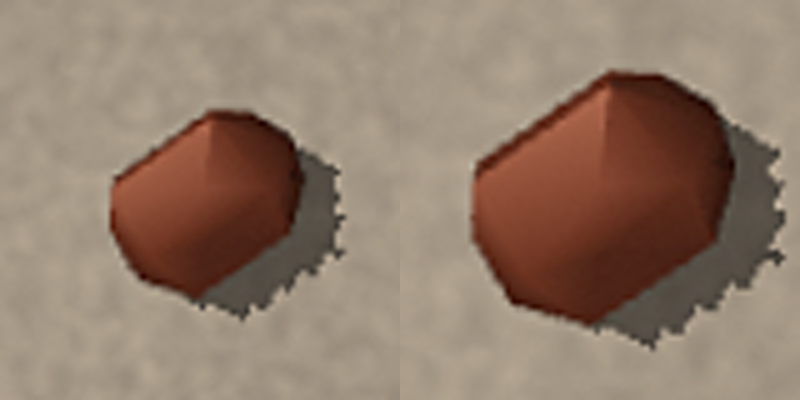

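```bash
cat >> h.py <<'E'
def pick(x,y,yaw,opn,zt,guard=False,F=50):
    ctrl.gripper_to(opn); r=[np.pi,0,yaw]
    ctrl.movep([x,y,.09],r); ctrl.line_to([x,y,.02],v=.12)
    f0=np.array(monitor.read_contact_force())
    if guard:
        for z in np.arange(.008,-.0081,-.002):
            ctrl.line_to([x,y,z],v=.05); f=monitor.read_contact_force()[2]-f0[2]
            if abs(f)>3: break
        print("touch",z,pose()[0],f); ctrl.line_to([x,y,z+.003],v=.05)
    else: ctrl.line_to([x,y,zt],v=.06)
    ctrl.gripper_to(0.0,F)
    print("closed",monitor.read_opening(),monitor.read_grip_force(),np.array(monitor.read_contact_force())-f0,pose()[0])
def lift(z=.10):
    p=pose()[0]; ctrl.line_to([p[0],p[1],z],v=.12)
    print("lifted",monitor.read_opening(),monitor.read_grip_force(),"t",monitor.read_time_s())
E
python3 - <<'E'
from h import *
pick(.450,-.3325,-.49,.5,0,guard=True)
E
```

```text
touch -0.008 [ 0.4499 -0.3324 -0.0081] 0.8756369496545731
closed -0.001925900684028688 0.0 [-0.0122 -0.9824  0.4066] [ 0.45   -0.3325 -0.005 ]
```

Run:
```python
from h import *
im=eyes.read_camera("wrist");s=eyes.read_camera("scene")[120:360,20:340]
cv2.imwrite("pics/c1.png",cv2.hconcat([cv2.resize(im,(400,300)),cv2.resize(s,(400,300))])[:,:,::-1])
print(monitor.read_opening(),monitor.read_grip_force(),pose(),monitor.read_contact_force(),monitor.read_time_s())
```

```text
0.000721531649903361 0.0 (array([ 0.45  , -0.3325, -0.005 ]), array([-3.1416,  0.    , -0.49  ])) [ 0.1521  0.0379 -0.3839] 7.2083
```

View pics/c1.png

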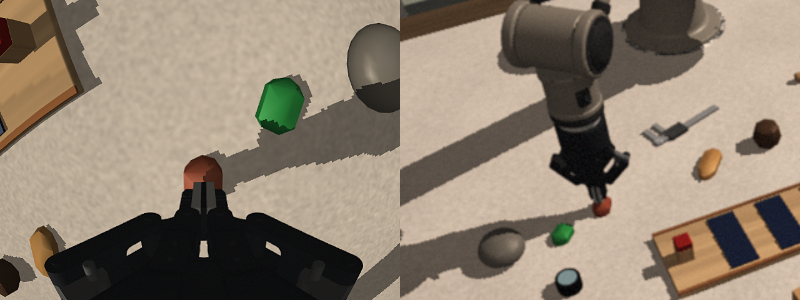

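The fingers closed on air above the red blade with the reported TCP at z=-0.005. So the fingertips sit higher than the TCP reading says. I'll find the real tip offset by touching bare table, with the fingers shut and again partly open.

Run:
```python
from h import *
p=pose()[0]; ctrl.line_to([p[0],p[1],.06],v=.15); ctrl.line_to([.40,-.37,.02],v=.2)
def probe(lo=-.045):
    f0=monitor.read_contact_force()[2]
    for z in np.arange(0,lo,-.002):
        ctrl.line_to([.40,-.37,z],v=.08); f=monitor.read_contact_force()[2]-f0
        if abs(f)>4: break
    print("touch",z,pose()[0],f,monitor.read_time_s()); ctrl.line_to([.40,-.37,z+.012],v=.1)
try:
    probe(); ctrl.gripper_to(.5); probe()
    print(monitor.read_opening(),monitor.read_time_s())
except ctrl.MotionError as e: print(e,pose())
```

```text
touch -0.028 [ 0.4002 -0.3703 -0.0274] 5.2804154104259595 12.2167
touch -0.03 [ 0.4002 -0.3703 -0.0293] 6.588355216166531 17.0667
0.5009341335736335 17.3333
```

Against the reading, the table is touched at z ≈ -0.027 with the fingers shut and -0.029 half open. I'll grip at -0.0255.

Run:
```python
from h import *
pick(.450,-.3325,-.49,.55,-.0255)
if monitor.read_opening()>.2: lift(.06)
im=eyes.read_camera("wrist");s=eyes.read_camera("scene")[120:360,20:340]
cv2.imwrite("pics/c2.png",cv2.hconcat([cv2.resize(im,(400,300)),cv2.resize(s,(400,300))])[:,:,::-1])
```

```text
closed 0.3105301904092183 49.676132798194885 [-0.1326  0.6303  4.9411] [ 0.4504 -0.3329 -0.0248]
lifted 0.3070909849421149 49.202513694763184 t 20.9417
```

View pics/c2.png

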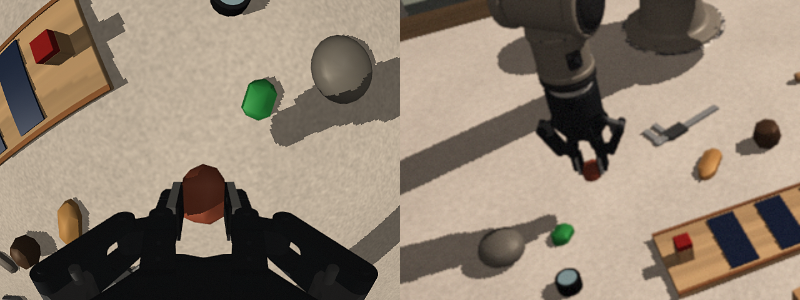

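Red is held squarely, with the blade centre at about (203,194), which fits a tip 26 mm short of the TCP. I'll place it on the far mat with a force-guarded descent.

```bash
cat >> h.py <<'E'
def place(x,y,yaw=-.081,opn=.6,z0=-.005):
    r=[np.pi,0,yaw]; ctrl.movep([x,y,.07],r); print("held",monitor.read_opening())
    ctrl.line_to([x,y,z0],v=.12); f0=monitor.read_contact_force()[2]
    for z in np.arange(z0-.0015,-.0146,-.0015):
        ctrl.line_to([x,y,z],v=.06); f=monitor.read_contact_force()[2]-f0
        if f>3: break
    print("down",z,f,pose())
    ctrl.gripper_to(opn); ctrl.line_to([x,y,.06],v=.15); print("t",monitor.read_time_s(),monitor.read_grip_force())
def snap(name):
    p=pose(); im=eyes.read_camera("wrist")[:,:,::-1].copy(); cv2.imwrite(f"pics/{name}.png",im); np.save(f"pics/{name}.npy",np.r_[p])
    return im,p
E
python3 - <<'E'
from h import *
place(.6515,.0747); snap("m1")
ctrl.movep([.4388,.1085,.07],[np.pi,0,.616]); snap("g1"); print(monitor.read_time_s())
a,b=[cv2.resize(cv2.imread(f"pics/{n}.png"),(400,300)) for n in("m1","g1")]
cv2.imwrite("pics/c3.png",cv2.hconcat([a,b]))
E
```

```text
held 0.30766355066361173
down -0.011 6.362591575766833 (array([ 0.6516,  0.0747, -0.0098]), array([ 3.1415, -0.0005, -0.0809]))
t 25.4667 0.0
26.4333
```

View pics/c3.png

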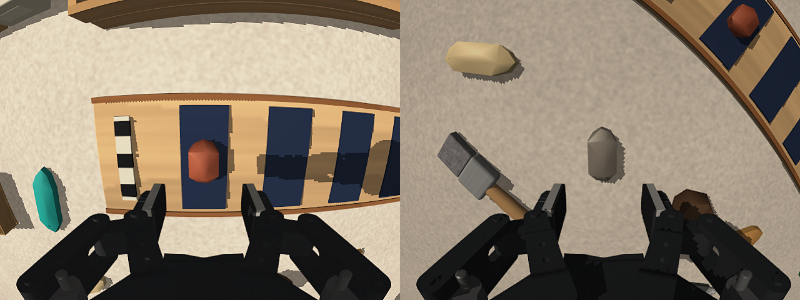

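Red lies centred on its mat, at (203,161) in the left half. Grey, at (603,154) in the right half, is aligned with the tool. Next is grey.

Run:
```python
from h import *
q=np.load("pics/g1.npy");print(plane("wrist",(203.5*1.6,154*1.6),.008,q), plane("wrist",(203*1.6,127*1.6),.006,q),plane("wrist",(203*1.6,181*1.6),.006,q))
q=np.load("pics/m1.npy");print(plane("wrist",(203.5*1.6,162*1.6),.023,q))
pick(.4388,.1085,.616,.55,-.0255)
if monitor.read_opening()>.2:
    lift(.06); place(.6446,-.0098)
    ctrl.movep([.4492,-.130,.07],[np.pi,0,-.711]); snap("h1"); snap("x"); print(monitor.read_time_s())
s=eyes.read_camera("scene")[:,:,::-1]
cv2.imwrite("pics/c4.png",cv2.hconcat([cv2.resize(i,(400,300)) for i in(cv2.imread("pics/h1.png"),s)]))
```

```text
Traceback (most recent call last):
  File "h.py", line 13, in plane
    o,d=ray(cam,px,pose);return o+d*(z-o[2])/d[2]
        ~~~^^^^^^^^^^^^^
  File "h.py", line 10, in ray
    M=p["mount"];Rt=R.from_euler("xyz",pose[1])
                    ~~~~~~~~~~~~^^^^^^^^^^^^^^^
  File "scipy/spatial/transform/_rotation.pyx", line 1428, in scipy.spatial.transform._rotation.Rotation.from_euler
  File "scipy/spatial/transform/_rotation.pyx", line 541, in scipy.spatial.transform._rotation._format_angles
ValueError: Expected `angles` to be at most 2-dimensional with width equal to number of axes specified, got () for shape
```

Run:
```python
from h import *
q=np.load("pics/g1.npy").reshape(2,3);print(plane("wrist",(203.5*1.6,154*1.6),.008,q), plane("wrist",(203*1.6,127*1.6),.006,q),plane("wrist",(203*1.6,181*1.6),.006,q))
q=np.load("pics/m1.npy").reshape(2,3);print(plane("wrist",(203.5*1.6,162*1.6),.023,q))
pick(.4388,.1085,.616,.55,-.0255)
if monitor.read_opening()>.2:
    lift(.06); place(.6446,-.0098)
    ctrl.movep([.4492,-.130,.07],[np.pi,0,-.711]); snap("h1"); print(monitor.read_time_s())
s=eyes.read_camera("scene")[:,:,::-1]
cv2.imwrite("pics/c4.png",cv2.hconcat([cv2.resize(i,(400,300)) for i in(cv2.imread("pics/h1.png"),s)]))
```

```text
[0.441  0.1087 0.008 ] [0.4637 0.1254 0.006 ] [0.4148 0.0909 0.006 ]
[0.6515 0.0746 0.023 ]
closed 0.33021771017244517 49.981420040130615 [-2.3843  0.2991  5.5303] [ 0.4392  0.1085 -0.0249]
lifted 0.3305815623662468 49.31588351726532 t 29.7083
held 0.3337693818662324
down -0.011 7.311336547737371 (array([ 0.6447, -0.0098, -0.0098]), array([ 3.1415, -0.0005, -0.0809]))
t 33.4 0.0
34.3667
```

View pics/c4.png

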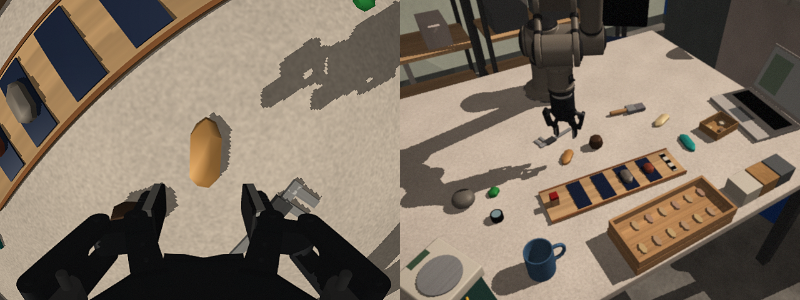

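Honey, at (205,153), is aligned and clear of the core and callipers. Grey is on its mat. I'll continue with honey and then look at cream.

Run:
```python
from h import *
q=np.load("pics/h1.npy").reshape(2,3);print(plane("wrist",(205.5*1.6,153*1.6),.008,q))
pick(.4492,-.1297,-.711,.58,-.0255)
if monitor.read_opening()>.2:
    lift(.07); place(.6377,-.0944)
    ctrl.movep([.4535,.2835,.07],[np.pi,0,1.958-np.pi]); snap("y1"); print(monitor.read_time_s())
s=eyes.read_camera("scene")[:,:,::-1]
cv2.imwrite("pics/c5.png",cv2.hconcat([cv2.resize(i,(400,300)) for i in(cv2.imread("pics/y1.png"),s)]))
```

```text
[ 0.4501 -0.1336  0.008 ]
closed 0.3575007624759898 49.98862624168396 [-0.9064 -0.3574  5.5287] [ 0.4496 -0.1299 -0.0248]
lifted 0.3562318733433792 49.36777889728546 t 37.775
held 0.36191253048859945
down -0.011 8.333758297154857 (array([ 0.6378, -0.0945, -0.0098]), array([ 3.1414, -0.0005, -0.0809]))
t 41.3 0.0Traceback (most recent call last):
  File "<stdin>", line 6, in <module>
station.MotionError: the arm cannot take that pose within its joint ranges
```

Run:
```python
from h import *
ctrl.movep([.4535,.2835,.07],[np.pi,0,1.958]); snap("y1"); print(monitor.read_time_s())
s=eyes.read_camera("scene")[:,:,::-1]
cv2.imwrite("pics/c5.png",cv2.hconcat([cv2.resize(i,(400,300)) for i in(cv2.imread("pics/y1.png"),s)]))
```

```text
42.9
```

View pics/c5.png

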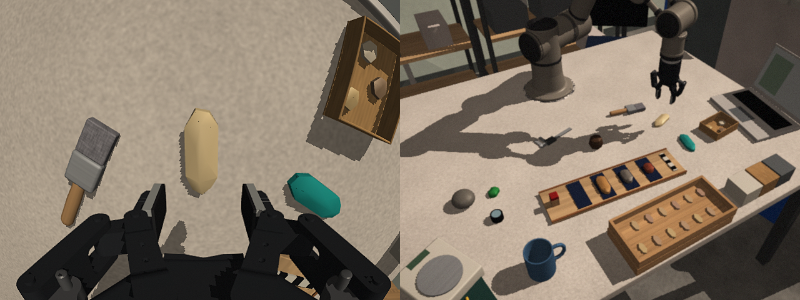

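Cream is at (200,151), aligned, with the turquoise decoy at (314,195) clear of the fingers. Honey is on its mat.

Run:
```python
from h import *
q=np.load("pics/y1.npy").reshape(2,3);c=plane("wrist",(200*1.6,151*1.6),.008,q);print(c)
pick(.4535,.2835,1.958,.6,-.0255)
if monitor.read_opening()>.2:
    lift(.08); place(.6307,-.1789,opn=.62)
    p=pose()[0]; ctrl.line_to([p[0],p[1],.15],v=.2); ctrl.movep([.35,-.35,.2],[np.pi,0,.3])
a=eyes.read_camera("top")[140:330,170:460]; cv2.imwrite("pics/end.png",cv2.resize(a,(800,524),interpolation=cv2.INTER_CUBIC)[:,:,::-1])
print(monitor.read_time_s())
```

```text
[0.4484 0.2855 0.008 ]
closed 0.37855084404071004 50.2056223154068 [ 0.1497 -1.1924  6.4578] [ 0.454   0.2837 -0.0248]
lifted 0.3806222475987591 49.62856471538544 t 46.3917
held 0.3775147694037784
down -0.011 7.361973166405927 (array([ 0.6308, -0.1789, -0.0098]), array([ 3.1414, -0.0004, -0.0809]))
t 50.925 0.0
52.8333
```

View pics/end.png

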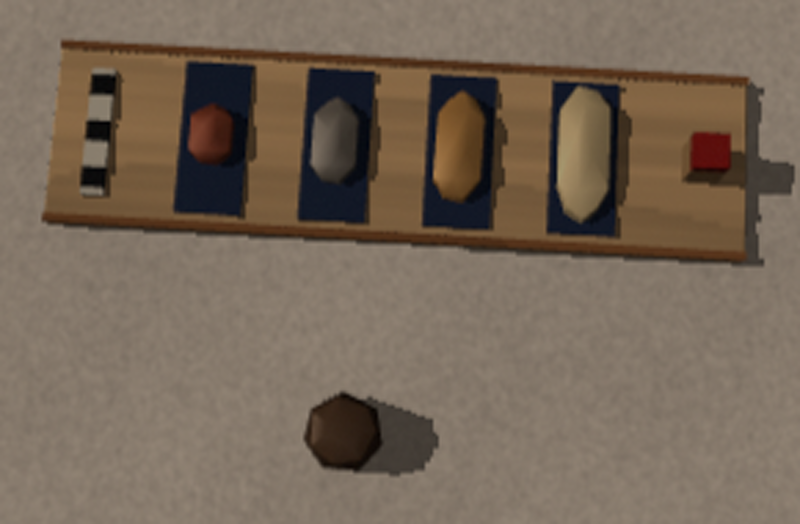

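All four blades lie centred and aligned, in order from the post: cream (583,153), honey (461,147), grey (336,141), red (212,134). The core at (343,431) hasn't moved.

```bash
python3 -c "
from station import ctrl
print(ctrl.hand_in())"
```

```text
the job is handed in; nothing more can be done
None
```

I placed all four blades on the mats in order of length from the post, flat, ridge up and within about 5 mm of centre by the top camera, left the core where it stood, and handed the job in at about 53 s; the hand-in call returned no verdict.

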